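# Load a vial rack into the autosampler past its spring gate

## Task

Load the vial rack standing in the autosampler's feed chute: with one fingertip push the gate's long press plate outwards and hold it open while another finger pushes the rack along the chute past the gate, fully home against the end stop; then let the gate spring shut behind it and withdraw. Only push: never lift or tip the rack, and do not let the gate's leaf bear on the rack or its vials. Leave everything else on the bench where it is.

Things in the scene. Friction and masses are not known exactly. Their poses are not given: they have to be found in the camera images.
- chute: Autosampler's feed chute, fixed. Origin: lane centre line at the gate, bench level. +y: the way the rack is pushed; +x: across the lane, away from gate plate and robot; z up. In this frame (mm): lane floor z 6, y -246 to 96; low side rails at x -32 to -28 and 28 to 32, tops z 16 (a fingertip passes over them); white sampler housing from y 105, 196 tall; its needle arm overhangs to y 80, lowest z 65.
- dock (a point): Where the rack's origin lies when fully home: on the lane floor, chute (0, 54, 6) mm, axes as the chute's. The rack's front is then against the rubber end stop (face at chute y 96 mm, up to z 34 mm) and its rear face at chute y 12 mm, 9 mm beyond the shut leaf.
- gate (a joint): Gate angle, rad: 0 = shut, grows as the press plate tilts outwards (to chute -x, towards the robot), limit 1.45. One bent steel sheet: an upright press plate along the lane, and at its +y end a stop leaf across the lane. Hinge line parallel to the lane along the plate's foot. A spring shuts it when let go: 3 to 5 N at a fingertip. Pushing the rack on the leaf cannot open it. Leaf clear of the rack above 0.85.
- press_plate (a point): Lane-side face of the press plate, mid-length, 40 mm from the hinge line (chute x -45.5, z 10 mm); x axis: the face's normal, to the lane. Plate 3 mm thick, chute y -190 to 3 mm, top edge 50 mm from the hinge line, face at chute x -44 mm when shut. A fingertip 25 to 40 mm above the bench that has pushed it 40 mm outwards holds it at 0.9 to 1.2 rad; it may slide along the plate.
- leaf_tip (a point): Free end of the stop leaf, half-way up it. The leaf is 3 mm thick (chute y 0 to 3 mm) and when shut reaches from the plate to chute x 4.5 mm, between 34 and 52 mm above the bench. It swings out with the plate, to the robot's side; a finger sliding along the plate meets it at chute y 0. On the way its top rises at most 75 mm above the bench.
- rack: White plastic rack with 15 black-capped amber vials, standing in the lane before the gate: 52 mm wide (x), 84 mm long (y, along the lane), 36 mm tall, 46 mm over the caps, 0.18 to 0.35 kg. Origin under its centre, axes as the chute's. Front and rear faces are flat, 52 x 36 mm.
- spare_rack: second rack of the same make, nearly empty (three vials), standing loose on the bench on the far side of the chute; bystander, origin under its centre
- reagent_bottle: amber bottle, 60 mm across, 125 mm tall; bystander, origin under its centre
- beaker: glass beaker 60 mm across, 78 mm tall; bystander, origin under its centre
- flask: conical glass flask 72 mm across, 92 mm tall, beside the upstream end of the chute; bystander, origin under its centre
- jar: white jar 62 mm across, 85 mm tall, on the robot's side of the sampler; bystander, origin under its centre
- vial: single capped vial 15 mm across, 44 mm tall, standing on the bench on the robot's side of the chute; bystander, origin under its centre
- spatula: steel spatula 160 mm long, 6 mm thick, lying on the bench on the robot's side of the chute; bystander, origin at mid-length, x along it
- cap_tray: grey open tray of caps, 75 x 100 x 28 mm, on the far side of the chute; bystander, origin under its centre
Not all that is in view belongs to the job. Leave any blue or red look-alike of the rack alone.

How it is judged:
On the way, in this order (a step that is already met when the one before it is completed fails the run):
1. a finger holds the gate open while the fingers push the rack past the leaf (value of joint gate above 0.7 rad and contact force between the fingers and gate above 0.3 N and contact force between the fingers and rack above 0.1 N and y of rack in the frame of chute between -0.03 and 0.042 m), for 0.2 s.
2. the rack is fully home against the end stop (y of rack in the frame of chute above 0.049 m), for 0.1 s.
At the end, for the whole second after the job is handed in: The rack stands flat and at rest in the lane within 5 mm of the end stop (its front face), and the gate is shut behind it (joint below 0.06 rad) (y of rack in the frame of chute above 0.049 m and horizontal distance between rack and dock below 0.007 m and value of joint gate below 0.06 rad and angle between rack's own z axis and vertical below 0.05 rad and z of rack in the frame of chute below 0.01 m and linear speed of rack below 0.01 m/s); the robot touches nothing.
It fails at once if the rack is lifted (more than 8 mm off the lane floor) (z of rack in the frame of chute above 0.014 m).
It fails at once if the rack is tipped (more than 0.2 rad) (angle between rack's own z axis and vertical above 0.2 rad).
It fails at once if the gate bears on the rack or its vials (more than 2 N) (contact force between gate and rack above 2 N).
It fails at once if a bystander is moved by more than 15 mm (distance of any of spare_rack, reagent_bottle, beaker, flask, jar, vial, spatula, cap_tray from where it was at the start of the episode above 0.015 m).
It also fails if it takes over 51 s, if anything falls off the work surface, if the arm or the gripper's body presses on something with over 40 N, if the wrist force passes 120 N, or if a joint passes its speed limit or range.

## Robot

A 6-joint arm with a two-finger parallel gripper is mounted at the origin on the work surface. World frame = base frame: x ahead of the robot, y to its left, z up, the work surface at z = 0. Lengths are in m, angles in rad, forces in N, time in s.
With the tool pointing down it reaches from about 0.35 to 0.975 m from the base axis. Payload 4.9 kg.
Tool frame: the origin (TCP) lies midway between the tips of the shut fingers; the grasp point (between the pads) lies 19 mm behind it; z points along the fingers, y is the line along which they close (so a half turn about z gives the same grasp; the last joint's range is limited). The gripper opens to 85 mm and grips with 20 to 120 N. Pads are 22 mm wide; open, the fingers measure 114 mm over their backs; the gripper's body (76 mm by 85 mm) begins 54 mm behind the grasp point. The pads swing forward as they close: fully open they stand 13 mm farther back than shut.
Start: joints at [-1.464, 0.053, 1.613, -0, 1.476, -0.119], TCP at [0.14, -0.609, 0.231] pointing down, gripper open.
Joint ranges: [-3.01, 3.01], [-1.01, 2.22], [0.06, 2.58], [-1.02, 4.17], [0.09, 2.62], [-3.14, 3.14]. Speed limits (rad/s): [2.57, 2.57, 3.14, 3.14, 3.14, 3.14].

## Interface

Orientations are given as a unit quaternion [w, x, y, z].
In Python, from plant import * gives the robot as it stands.
- The arm moves only by the tool jog_arm, never from a script. Its argument "targets" is a list of rows, each a list of 3 entries, a list of its own where there are three numbers: the shift along the tool's x, y, z in units of 25 mm (1.0 is 25 mm), then the turn, a rotation vector about the tool's x, y, z in units of 8 degrees (1.0 is 8 degrees), then the opening in per cent of the stroke, from 0 (shut) to 100 (fully open). A call has 1 to 8 rows; each row is the pose to reach, as a shift and turn from the pose commanded when the call began, along the tool's axes at that moment; what a row does not reach only later rows make up. A row lasts 1/8 s, in which the tool goes at most 62.5 mm and 10.7 degrees, less where a joint would pass 70% of its speed; a pose out of reach is approached as far as the arm can. A call with a gripper value outside its range is refused whole. The fingers move at their own pace and stop on an object; the grip force is fixed at half the most. Time passes only in rows, so rows that repeat a pose let the fingers close. It gives the time, the measured TCP pose, the force, the opening and the grip force at its end, in the units of the state.
- state(): the state, without advancing time (a new reading comes with each control period).
- grab_frame(name): name is "side" or "top"; returns (picture, depth): 420x560x3 uint8, red, green, blue; 420x560 float32, m along the optical axis (not along the pixel's ray), 0 where there is no reading.
- camera_params(name): a dict with "fovy" (degrees; the focal length in pixels is half the picture's height over the tangent of half this angle, whatever the lens; pixels are square), "cx", "cy" (the principal point, pixels), "rvec" (rotation vector, rad) and "tvec" (3), from world to camera coordinates, as OpenCV has them. Camera axes: x right, y down, z forward; pixel columns grow to the right and rows downward; lengths in m; the calibration is good to about 2 mm. A picture is of the moment at which its call begins. camera_params takes no time and is no camera call.
- job_done(): hands the job in; it is judged then, once.
The state is a dict: "time": time; "joint_pos": joint angles; "joint_vel": joint speeds; "joint_efforts": joint torques, N m; "tool_pos": TCP position; "tool_rot": TCP orientation; "contact_force": force on the tool from outside, world axes, zero at the start; "ft_torque": the same for the moment, N m; "gripper_width": opening from 0.0 (shut) to 1.0 (fully open); "grasp_force": force on a finger pad.
Only numpy, scipy, OpenCV 4.12 (cv2) and the standard library are available. Lean on these libraries where they do the work, as an engineer would, in place of code of your own. Each camera call takes 0.05 s, during which the arm holds its last target. There are 200 camera calls.

## Working session

There is one attempt and no reset: what is moved stays moved. The work goes in short steps, Python scripts to look and compute and a tool call to move; the robot and the scene stay as the last step left them, time stands still between calls to the robot, and variables do not carry over. Pictures are saved under pics/ and viewed, at most 10 in all, crops included, and the job is handed in when it is done.

Besides the shell and the picture viewer there is one more tool, called after ">>>" in YAML: its name, and indented under it one key for each argument. jog_arm: Moves the arm, as the interface text tells. Its arguments: {"type":"object","properties":{"targets":{"type":"array"}},"required":["targets"]}

```bash
mkdir -p pics; ls; cat > h.py <<'E'
from plant import *
import numpy as np, cv2
def cam(n):
    c=camera_params(n); f=210/np.tan(np.radians(c["fovy"])/2)
    R=cv2.Rodrigues(np.array(c["rvec"],float))[0]; t=np.array(c["tvec"],float)
    return f,c["cx"],c["cy"],R,t
def pts(n,d):
    f,cx,cy,R,t=cam(n); v,u=np.mgrid[:d.shape[0],:d.shape[1]]
    P=np.stack([(u-cx)/f*d,(v-cy)/f*d,d],-1)
    return (P-t)@R
def ray(n,u,v,z):
    f,cx,cy,R,t=cam(n); d=R.T@np.array([(u-cx)/f,(v-cy)/f,1]); o=-R.T@t
    return o+d*(z-o[2])/d[2]
def proj(n,p):
    f,cx,cy,R,t=cam(n); q=R@np.array(p)+t; return q[:2]/q[2]*f+[cx,cy]
E
python3 - <<'E'
from h import *
for n in ("top","side"):
    p,d=grab_frame(n); np.savez(f"{n}.npz",p=p,d=d); cv2.imwrite(f"pics/{n}0.png",p[...,::-1])
    print(n,camera_params(n),(d>0).mean())
print(state())
E
```

```text
pics
top {'fovy': 44.39053097237136, 'cx': 281.22890374417887, 'cy': 205.29728414774308, 'rvec': array([ 2.00345712, -2.22985531,  0.22747804]), 'tvec': array([-0.01908584,  0.58246564,  1.26074024])} 0.9961649659863946
side {'fovy': 57.367110243504285, 'cx': 282.33562982585505, 'cy': 211.63674338305768, 'rvec': array([ 0.39506338, -2.75108022,  1.22520759]), 'tvec': array([0.5197969 , 0.19112608, 0.70690313])} 0.9958205782312926
{'time': 0.1, 'joint_pos': array([-1.46402324e+00,  5.33292800e-02,  1.61416680e+00, -7.43263997e-06,
        1.47600915e+00, -1.19055046e-01]), 'joint_vel': array([-0.00031426, -0.00172737, -0.00424981, -0.0005966 , -0.00183489,
       -0.00036212]), 'joint_efforts': array([-2.08270802e-03, -3.94908500e+01, -3.71365571e+01, -1.49023158e-04,
        3.98889097e-03,  4.80572638e-06]), 'tool_pos': array([ 0.13984954, -0.60856707,  0.23015609]), 'tool_rot': array([-9.56292324e-04,  9.93631483e-01,  1.12674585e-01,  2.17327740e-06]), 'contact_force': array([0.20985063, 0.27150481, 0.7099028 ]), 'ft_torque': array([ 0.01877987, -0.02282762,  0.03226707]), 'grasp_force': 0.0, 'gripper_width': 1.0012048522366312}
```

View pics/top0.png

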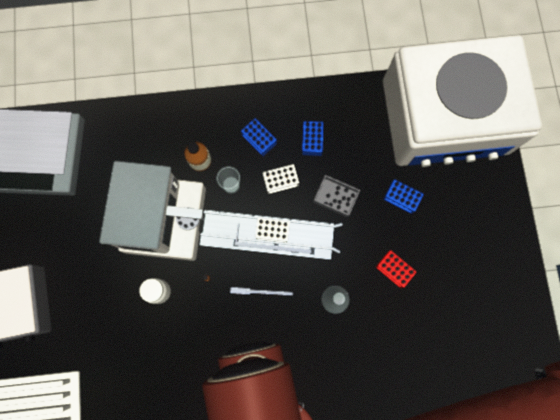

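View pics/side0.png

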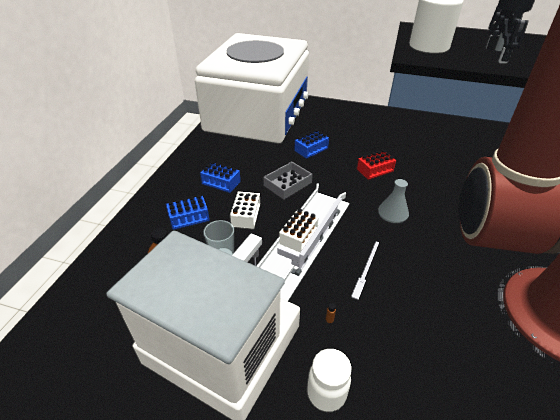

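Top view: 15-vial rack is in the chute at (272,229). The other white one, at (281,179), has three vials and stands outside the chute, so it's the spare. The blue and red ones are look-alikes. The leaf is near (236,235) and the sampler is on the left. Next: an enlarged crop and the chute frame.

```bash
python3 - <<'E'
from h import *
z=np.load("top.npz"); p,d=z["p"],z["d"]; P=pts("top",d)
c=p[195:275,190:350]; cv2.imwrite("pics/crop.png",cv2.resize(c[...,::-1],None,fx=5,fy=5,interpolation=cv2.INTER_CUBIC))
Z=P[...,2]
print("bench",np.median(Z[320:340,150:200]))
br=p.min(-1)>110
# rack top: dark caps + white z 30..50mm in the lane
sub=np.zeros_like(br); sub[205:262,198:345]=1
for lo,hi,nm in((.03,.07,"rack/gate"),(.001,.024,"chute")):
    m=sub&(Z>lo)&(Z<hi)&((br) if nm=="chute" else True)
    n,l,s,ce=cv2.connectedComponentsWithStats(m.astype(np.uint8))
    for i in range(1,n):
        if s[i,4]>15:
            q=P[l==i]; r=cv2.minAreaRect((q[:,:2]*1000).astype(np.float32))
            print(nm,s[i],np.round(q.mean(0),4),np.round(r[0],1),np.round(r[1],1),round(r[2],2),np.round(np.percentile(q[:,2],[5,50,95]),4))
E
```

```text
bench -0.0016182674892380854
rack/gate [198 205   4   5  18] [0.5982 0.1289 0.0474] [599.  129.6] [ 4.9 12. ] 82.29 [0.0324 0.0478 0.0597]
rack/gate [198 219   6  13  45] [0.5528 0.1334 0.0389] [553.3 132.8] [10.3 32.6] 77.37 [0.0303 0.0337 0.0676]
rack/gate [255 218  35  24 660] [ 0.5201 -0.0522  0.0443] [521.1 -52.1] [84.1 53. ] 77.33 [0.0367 0.0434 0.0531]
rack/gate [235 223  76  30 325] [ 0.4779 -0.0386  0.0576] [475.7 -42.6] [197.6  53.8] 63.26 [0.0482 0.0584 0.0627]
chute [340 205   5   6  18] [ 0.5658 -0.244   0.0031] [ 565.4 -243.5] [ 9.9 14.5] 78.91 [0.0014 0.0027 0.0064]
chute [ 199  210  144   49 3444] [ 0.5145 -0.0361  0.0067] [513.6 -44.8] [370.   97.7] 77.64 [0.0017 0.0057 0.0157]
```

View pics/crop.png

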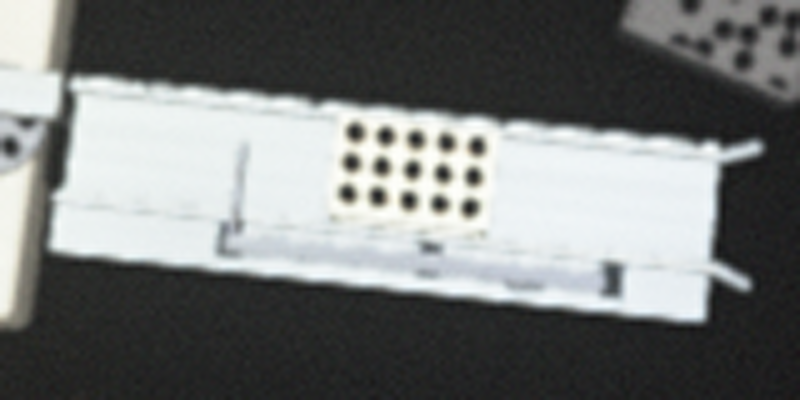

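Crop: the rack (330–490,110–230) has 15 dark caps and stands in the lane. The leaf is a thin vertical line at x≈240 and the plate a strip from (225,240) to (620,280), so this is the right rack. Next: fit the chute frame.

```bash
python3 - <<'E'
from h import *
z=np.load("top.npz"); p,d=z["p"],z["d"]; P=pts("top",d); Z=P[...,2]
a=np.radians(77.45); ey=np.array([np.cos(a),np.sin(a)]); ex=np.array([ey[1],-ey[0]])
sub=np.zeros(Z.shape,bool); sub[205:262,198:345]=1
m=sub&(Z>.03)&(Z<.07)
n,l,s,ce=cv2.connectedComponentsWithStats(m.astype(np.uint8))
R0=np.array([.521,-.052])
def loc(q): return np.c_[(q[:,:2]-R0)@ex,(q[:,:2]-R0)@ey,q[:,2]]*1000
for i in range(1,n):
    if s[i,4]<100: continue
    q=loc(P[l==i]); print(s[i],np.round(np.percentile(q,[0,2,50,98,100],axis=0).T,1))
    if s[i,2]>60: g=q
pl=g[g[:,0]<-32]; print("plate line", cv2.fitLine(pl[:,:2].astype(np.float32),cv2.DIST_HUBER,0,.01,.01).ravel(), np.percentile(pl,[0,5,50,95,100],axis=0).T.round(1))
lf=g[g[:,0]>-28]; print("leaf",len(lf),lf.round(1)[:25])
f=loc(P[sub&(p.min(-1)>110)&(Z<.024)&(Z>.001)])
for y0 in range(-160,150,40):
    k=f[abs(f[:,1]-y0)<5]; 
    r=k[k[:,2]>11]
    print(y0,k[:,0].min().round(1),k[:,0].max().round(1),"rails",np.sort(r[:,0]).round(0)[:40])
print("ends",np.percentile(f[:,1],[0,1,99,100]))
# rack yaw by caps: dark blobs
p2,d2=p,d
q=P[(l>0)&(s[l,2]<40)&(s[l,4]>500)]
# side camera: gate/rack
S=np.load("side.npz"); Q=pts("side",S["d"]); zz=Q[...,2]
L=loc(Q.reshape(-1,3)).reshape(Q.shape)
k=(abs(L[...,0])<30)&(abs(L[...,1])<48)&(L[...,2]>30)&(L[...,2]<60); print("rack side",np.percentile(L[k],[1,50,99],axis=0).T.round(1), cv2.minAreaRect((Q[k][:,:2]*1000).astype(np.float32)))
k=(L[...,0]>-35)&(L[...,0]<20)&(L[...,1]>48)&(L[...,1]<110)&(L[...,2]>36)&(L[...,2]<60); print("leaf side",k.sum(),np.percentile(L[k],[0,5,50,95,100],axis=0).T.round(1))
k=(L[...,0]<-33)&(L[...,0]>-65)&(L[...,1]>-160)&(L[...,1]<110)&(L[...,2]>30)&(L[...,2]<70); print("plate side",k.sum(),np.percentile(L[k],[0,5,50,95,100],axis=0).T.round(1))
E
```

```text
[255 218  35  24 660] [[-26.4 -25.4  -1.6  25.3  26.6]
 [-42.1 -40.4  -0.5  40.4  42.1]
 [ 31.3  35.4  43.4  54.   56.8]]
[235 223  76  30 325] [[ -53.1  -52.7  -47.5   -4.2    3.8]
 [-101.7  -96.5    5.2   89.    90.1]
 [  32.6   41.2   58.4   63.5   65.1]]
plate line [ 7.7898894e-04  9.9999970e-01 -4.7869873e+01 -5.7497458e+00] [[ -53.1  -52.4  -47.9  -43.3  -32.3]
 [-101.7  -91.3   -2.6   84.8   89.1]
 [  34.5   54.1   58.7   62.8   65.1]]
leaf 23 [[  3.8  88.5  54.6]
 [  2.   88.7  49.7]
 [  3.7  87.   40.8]
 [ -1.2  87.9  53.7]
 [  1.9  87.3  35.3]
 [ -2.9  88.2  48. ]
 [ -0.2  87.2  32.6]
 [ -5.6  87.8  48.7]
 [ -8.3  90.1  47.7]
 [ -8.   87.5  48. ]
 [-11.5  89.3  51.8]
 [-11.   87.   50.3]
 [-13.9  89.1  50.7]
 [-13.4  86.7  49.7]
 [-16.4  88.8  50.6]
 [-15.2  86.9  44. ]
 [-19.9  87.8  56.9]
 [-17.4  86.8  41.5]
 [-22.4  87.5  56.7]
 [-19.6  86.8  38.5]
 [-24.2  87.8  51. ]
 [-21.8  86.8  35.7]
 [-26.3  87.7  47.9]]
-160 -50.5 89.1 rails [-31. -30. -30. -29. -28. -27.  30.  30.  31.  31.  32.  33.  33.  34.]
-120 -55.4 39.4 rails [-30. -30. -30. -29. -28. -27. -27. -26. -13.
[... 335 characters left out ...]
. -29. -29. -25.   8.  28.  32.]
80 -56.8 38.0 rails [-31. -31. -31. -29. -28. -28. -28.  28.  28.  29.  29.  30.  31.]
120 -56.6 39.7 rails [-57. -31. -31. -30. -30. -29. -28.  15.  28.  28.  29.  31.  31.  32.
  32.]
ends [-182.3805256  -170.97710032  182.77838752  192.25346325]
rack side [[-29.1  -6.6  21.4]
 [-37.5  14.2  44.5]
 [ 30.9  46.5  55.1]] ((517.9292602539062, -49.36332321166992), (86.87667846679688, 52.46936798095703), 76.32041931152344)
leaf side 123 [[-34.9 -33.6 -16.8   0.5   1.6]
 [ 88.4  89.3  90.8  92.   93.5]
 [ 36.1  37.5  46.5  54.6  55.3]]
plate side 518 [[ -56.7  -55.4  -49.6  -39.7  -33.3]
 [-100.5  -87.7   23.8   91.    93. ]
 [  30.1   32.2   61.2   63.7   64.6]]
```

```bash
cat >> h.py <<'E'
a=np.radians(77.45); ey=np.array([np.cos(a),np.sin(a)]); ex=np.array([ey[1],-ey[0]])
O=np.array([.521,-.052])+.0877*ey+.0004*ex
def ch(q): q=np.asarray(q); return np.stack([(q[...,:2]-O)@ex*1000,(q[...,:2]-O)@ey*1000,q[...,2]*1000],-1)
def wd(x,y): return O+(x*ex+y*ey)/1000
def plan(x,y,z,phi,q=None):
    """shift (25mm) and turn (8deg) in tool axes from the present pose to chute x,y,z mm with tool y at phi deg from chute x"""
    from scipy.spatial.transform import Rotation as Ro
    s=state(); w=s["tool_rot"]; R=Ro.from_quat([*w[1:],w[0]])
    th=np.radians(phi)+np.arctan2(ex[1],ex[0]); u=np.array([np.cos(th),np.sin(th),0]); zz=np.array([0,0,-1.])
    T=Ro.from_matrix(np.c_[np.cross(u,zz),u,zz])
    p=np.r_[wd(x,y),z/1000]
    print("t",s["time"],"chute",ch(s["tool_pos"]).round(1),"shift",(R.inv().apply(p-s["tool_pos"])/.025).round(2),"turn",(np.degrees((R.inv()*T).as_rotvec())/8).round(2),"F",s["contact_force"].round(2),"w",round(s["gripper_width"],3))
E
python3 - <<'E'
from h import *
z=np.load("top.npz"); L=ch(pts("top",z["d"]))
for n,(u,v),h in(("flask",(335,298),0),("tray",(337,195),28),("vial",(207,278),44),("spat",(262,292),6),("spare",(281,179),40),("jar",(154,290),85)):
    print(n,ch(ray("top",u,v,h/1000)).round(0))
def hi(x0,x1,y0,y1,zt):
    k=(L[...,0]>x0)&(L[...,0]<x1)&(L[...,1]>y0)&(L[...,1]<y1)&(L[...,2]>zt); print(k.sum(),np.percentile(L[k],[2,50,98],axis=0).T.round(0).tolist() if k.any() else "")
hi(36,140,-260,-60,12); hi(-200,-60,-300,-120,12)
print(wd(-10,-158))
plan(-10,-158,130,18)
E
```

```text
flask [-155. -268.    0.]
tray [ 111. -246.   28.]
vial [-143.   61.   44.]
spat [-161.  -79.    6.]
spare [135. -95.  40.]
jar [-188.  179.   85.]
418 [[71.0, 123.0, 140.0], [-255.0, -104.0, -62.0], [13.0, 34.0, 45.0]]
515 [[-187.0, -160.0, -128.0], [-296.0, -264.0, -239.0], [13.0, 37.0, 94.0]]
[ 0.49635378 -0.11853431]
t 0.1 chute [-251.5 -713.8  230.2] shift [ 18.29 -15.9    4.04] turn [-1.000e-02 -1.000e-02 -1.031e+01] F [0.21 0.27 0.71] w 1.001
```

>>> jog_arm:
  targets:
    - [[2,-2,0],[0,0,-1.2],20]
    - [[4.2,-3.6,0],[0,0,-2.4],20]
    - [[6.4,-5.5,0],[0,0,-3.6],20]
    - [[8.4,-7.3,0],[0,0,-4.8],20]
    - [[10.4,-9,0],[0,0,-6],20]
    - [[12.4,-10.8,0],[0,0,-7.2],20]
    - [[14.4,-12.5,0],[0,0,-8.4],20]
    - [[16.3,-14.2,0],[0,0,-9.4],20]

```text
time: 1.1
tool_pos: [0.4345, -0.2031, 0.2311]
tool_rot: [0.0, 0.717, 0.697, 0.0]
contact_force: [0.5, -0.9, -0.9]
gripper_width: 0.198
grasp_force: 0.0
```

```bash
python3 - <<'E'
from h import *
plan(-10,-160,100,18)
E
```

```text
t 1.1 chute [ -52.  -254.   231.1] shift [3.37 2.36 5.24] turn [ 0.    0.   -0.88] F [ 0.52 -0.9  -0.87] w 0.198
```

>>> jog_arm:
  targets:
    - [[1.7,1.2,0],[0,0,-0.5],20]
    - [[3,2.1,0],[0,0,-0.9],20]
    - [[3.3,2.3,1.5],[0,0,-0.9],20]
    - [[3.3,2.3,3.5],[0,0,-0.9],20]
    - [[3.3,2.3,5.2],[0,0,-0.9],20]
    - [[3.3,2.3,5.2],[0,0,-0.9],20]

```text
time: 1.85
tool_pos: [0.4906, -0.123, 0.0969]
tool_rot: [-0.005, 0.673, 0.739, -0.002]
contact_force: [0.3, 0.7, 0.6]
gripper_width: 0.199
grasp_force: 0.0
```

```bash
python3 - <<'E'
from h import *
plan(-10,-160,22,18)
p,d=grab_frame("top"); cv2.imwrite("pics/t1.png",cv2.resize(p[190:310,190:390,::-1],None,fx=4,fy=4,interpolation=cv2.INTER_CUBIC))
p,d=grab_frame("side"); cv2.imwrite("pics/s1.png",cv2.resize(p[130:310,230:440,::-1],None,fx=3,fy=3,interpolation=cv2.INTER_CUBIC))
E
```

```text
t 1.85 chute [ -14.6 -163.6   96.9] shift [0.07 0.25 2.99] turn [-0.06 -0.03 -0.01] F [0.33 0.65 0.57] w 0.199
```

View pics/s1.png

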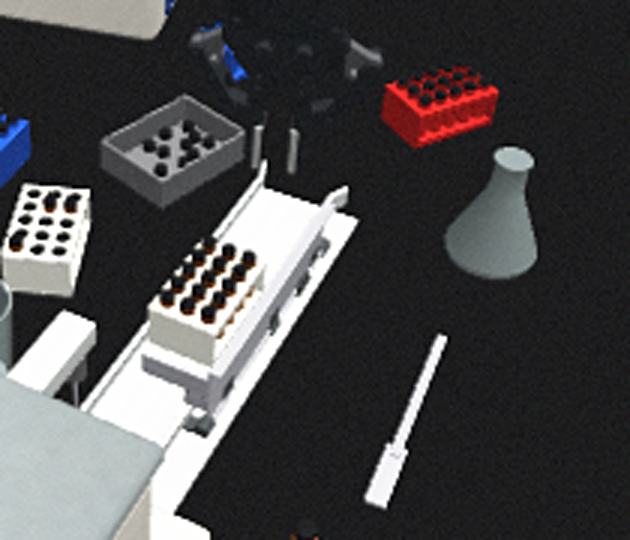

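Side crop: the fingertips at about (258,165) and (293,170) hang above the lane behind the rack, and the flask and tray are clear of them. Now lowering.

>>> jog_arm:
  targets:
    - [[0.1,0.25,0.8],[0,0,0],20]
    - [[0.1,0.25,1.8],[0,0,0],20]
    - [[0.1,0.25,2.6],[0,0,0],20]
    - [[0.1,0.25,3],[0,0,0],20]
    - [[0.1,0.25,3],[0,0,0],20]

```text
time: 2.58
tool_pos: [0.5008, -0.1217, 0.0274]
tool_rot: [0.001, 0.673, 0.739, 0.0]
contact_force: [-0.7, -0.3, -0.1]
gripper_width: 0.199
grasp_force: 0.0
```

```bash
python3 - <<'E'
from h import *
plan(-38,-160,22,18)
E
```

```text
t 2.575 chute [  -5.  -160.2   27.4] shift [ 0.41 -1.25  0.21] turn [ 0.01  0.   -0.02] F [-0.69 -0.31 -0.11] w 0.199
```

>>> jog_arm:
  targets:
    - [[0,0,0.2],[0,0,0],40]
    - [[0,0,0.2],[0,0,0],60]
    - [[0,0,0.2],[0,0,0],72]
    - [[0.1,-0.3,0.2],[0,0,0],72]
    - [[0.2,-0.6,0.2],[0,0,0],72]
    - [[0.3,-0.9,0.2],[0,0,0],72]
    - [[0.4,-1.2,0.2],[0,0,0],72]
    - [[0.4,-1.2,0.2],[0,0,0],72]

```text
time: 3.58
tool_pos: [0.4709, -0.115, 0.023]
tool_rot: [0.002, 0.673, 0.739, 0.001]
contact_force: [3.8, -0.9, 1.4]
gripper_width: 0.717
grasp_force: 2.1
```

```bash
python3 - <<'E'
from h import *
plan(-38,-160,22,18)
p,d=grab_frame("side"); cv2.imwrite("pics/s2.png",cv2.resize(p[140:290,250:400,::-1],None,fx=4,fy=4,interpolation=cv2.INTER_CUBIC))
L=ch(pts("side",d)); k=(L[...,0]<-35)&(L[...,0]>-130)&(L[...,1]>-120)&(L[...,1]<-10)&(L[...,2]>14)
print("plate",np.percentile(L[k],[2,20,50,80,98],axis=0).T.round(1))
E
```

```text
t 3.575 chute [ -35.6 -160.1   23. ] shift [ 0.03 -0.09  0.04] turn [ 0.03  0.02 -0.01] F [ 3.83 -0.93  1.35] w 0.717
plate [[-128.  -109.3  -82.1  -56.1  -37.5]
 [-113.3  -98.8  -93.9  -88.5  -25.5]
 [  17.   274.7  327.2  361.5  391. ]]
```

View pics/s2.png

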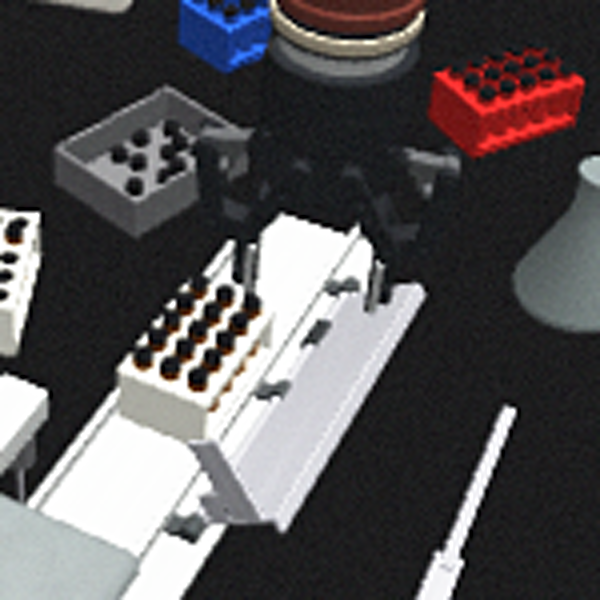

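Side crop: finger A at (378,290) holds the plate tilted out, leaf tip at (200,445), and finger B at (248,270) stands behind the rack. Next I'll measure the gate angle.

```bash
cat >> h.py <<'E'
def gate(d):
    L=ch(pts("side",d)); k=(L[...,0]<-48)&(L[...,0]>-105)&(L[...,1]>-110)&(L[...,1]<-20)&(L[...,2]>12)&(L[...,2]<60)
    q=L[k]; v=cv2.fitLine(q[:,[0,2]].astype(np.float32),cv2.DIST_HUBER,0,.01,.01).ravel()
    print("gate deg from vertical",np.arctan2(-v[0],v[1]),"line",v.round(2),"ext",np.percentile(q,[1,99],axis=0).T.round(0).tolist())
    k=(abs(L[...,0])<24)&(L[...,2]>32)&(L[...,2]<40)&(L[...,1]>-100)&(L[...,1]<110)
    print("rack front",np.percentile(L[k][:,1],[50,90,97]).round(1) if k.any() else None)
E
python3 - <<'E'
from h import *
p,d=grab_frame("side"); gate(d)
E
```

```text
gate deg from vertical -2.116459 line [  0.85  -0.52 -71.67  28.97] ext [[-94.0, -49.0], [-109.0, -21.0], [15.0, 41.0]]
rack front [-44.6 -43.4 -43.3]
```

>>> jog_arm:
  targets:
    - [[0.38,0.12,0],[0,0,0],72]
    - [[0.76,0.25,0],[0,0,0],72]
    - [[1.14,0.37,0],[0,0,0],72]
    - [[1.52,0.5,0],[0,0,0],72]
    - [[1.9,0.62,0],[0,0,0],72]
    - [[2.28,0.74,0],[0,0,0],72]
    - [[2.66,0.86,0],[0,0,0],72]
    - [[2.66,0.86,0],[0,0,0],72]

```text
time: 4.68
tool_pos: [0.4846, -0.0454, 0.0214]
tool_rot: [-0.0, 0.673, 0.74, -0.0]
contact_force: [2.4, -1.2, 3.9]
gripper_width: 0.722
grasp_force: 2.2
```

```bash
python3 - <<'E'
from h import *
p,d=grab_frame("side"); gate(d); plan(-36,-12.4,23,18)
cv2.imwrite("pics/s3.png",cv2.resize(p[140:290,250:400,::-1],None,fx=4,fy=4,interpolation=cv2.INTER_CUBIC))
E
```

```text
gate deg from vertical -2.0694158 line [  0.88  -0.48 -72.69  27.78] ext [[-95.0, -49.0], [-109.0, -21.0], [14.0, 56.0]]
rack front [15.9 17.  17.3]
t 4.725 chute [-37.5 -89.2  21.3] shift [ 2.9   1.   -0.07] turn [-0.   -0.   -0.01] F [ 2.17 -0.37  3.76] w 0.722
```

View pics/s3.png

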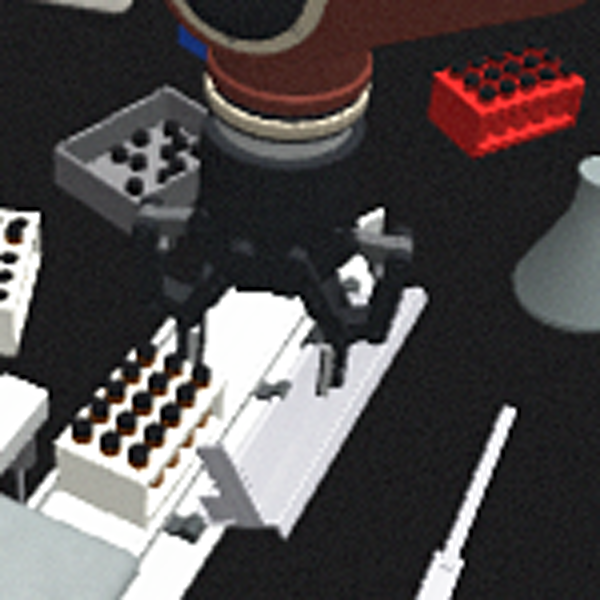

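Side crop: finger B (190,340) is pushing the rack. Its front corner is now past the open leaf (205,450), and the gate is at about 1.07 rad. Continuing.

>>> jog_arm:
  targets:
    - [[0.32,0.11,0],[0,0,0],72]
    - [[0.64,0.22,0],[0,0,0],72]
    - [[0.96,0.33,0],[0,0,0],72]
    - [[1.28,0.44,0],[0,0,0],72]
    - [[1.6,0.55,0],[0,0,0],72]
    - [[1.92,0.66,0],[0,0,0],72]
    - [[2.24,0.76,0],[0,0,0],72]
    - [[2.4,0.8,0],[0,0,0],72]

```text
time: 5.72
tool_pos: [0.4985, 0.0152, 0.0212]
tool_rot: [0.0, 0.673, 0.739, -0.001]
contact_force: [1.1, -6.0, 4.7]
gripper_width: 0.72
grasp_force: 3.3
```

```bash
python3 - <<'E'
from h import *
p,d=grab_frame("side"); gate(d); plan(-36,-10,22,18)
t,d2=grab_frame("top")
cv2.imwrite("pics/s4.png",np.hstack([cv2.resize(p[170:290,240:340,::-1],None,fx=4,fy=4,interpolation=cv2.INTER_CUBIC),cv2.resize(t[190:310,170:270,::-1],None,fx=4,fy=4,interpolation=cv2.INTER_CUBIC)]))
E
```

```text
gate deg from vertical -2.0635283 line [  0.88  -0.47 -76.48  30.  ] ext [[-96.0, -48.0], [-107.0, -20.0], [14.0, 58.0]]
rack front [-25.7 -17.5 -16.1]
t 5.775 chute [-37.  -26.6  21.2] shift [ 0.62  0.24 -0.03] turn [-0.01  0.01 -0.01] F [ 2.06 -4.25  4.26] w 0.719
```

View pics/s4.png

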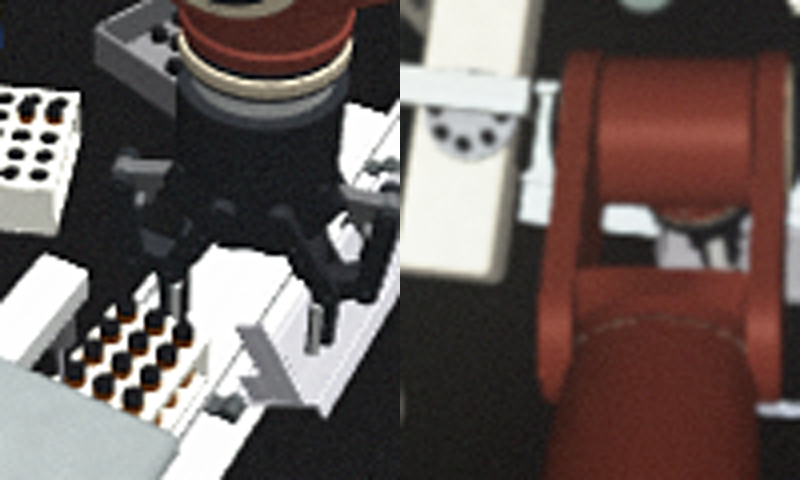

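Left (side): the rack is under the needle arm and finger A (318,330) is still short of the leaf (265,370). About 16 mm remain. The top view is hidden by the arm.

>>> jog_arm:
  targets:
    - [[0.15,0.05,0],[0,0,0],72]
    - [[0.3,0.1,0],[0,0,0],72]
    - [[0.45,0.15,0],[0,0,0],72]
    - [[0.53,0.17,0],[0,0,0],72]
    - [[0.53,0.17,0],[0,0,0],72]

```text
time: 6.45
tool_pos: [0.5015, 0.0288, 0.0212]
tool_rot: [-0.0, 0.673, 0.739, -0.001]
contact_force: [1.5, -4.7, 4.6]
gripper_width: 0.718
grasp_force: 3.0
```

>>> jog_arm:
  targets:
    - [[0.04,0.01,0],[0,0,0],72]
    - [[0.08,0.02,0],[0,0,0],72]
    - [[0.08,0.02,0],[0,0,0],72]

```text
time: 6.82
tool_pos: [0.5018, 0.0308, 0.0212]
tool_rot: [0.0, 0.673, 0.739, -0.001]
contact_force: [0.9, -5.6, 4.8]
gripper_width: 0.722
grasp_force: 3.1
```

```bash
python3 - <<'E'
from h import *
p,d=grab_frame("side"); gate(d); plan(-36,-10,22,18)
E
```

```text
gate deg from vertical -2.0478277 line [  0.89  -0.46 -78.31  30.3 ] ext [[-95.0, -49.0], [-110.0, -20.0], [15.0, 40.0]]
rack front [-6.6 -6.1 -6. ]
t 6.875 chute [-37.1 -11.1  21.2] shift [ 0.03  0.06 -0.03] turn [-0.01  0.01 -0.02] F [ 1.15 -5.16  4.67] w 0.719
```

Not at the stop yet, as the force hasn't risen. Pushing in small steps.

>>> jog_arm:
  targets:
    - [[0.04,0.01,0],[0,0,0],72]
    - [[0.08,0.03,0],[0,0,0],72]
    - [[0.08,0.03,0],[0,0,0],72]

```text
time: 7.25
tool_pos: [0.5023, 0.0329, 0.0212]
tool_rot: [-0.0, 0.673, 0.739, -0.001]
contact_force: [1.3, -4.3, 4.8]
gripper_width: 0.718
grasp_force: 3.2
```

>>> jog_arm:
  targets:
    - [[0.04,0.01,0],[0,0,0],72]
    - [[0.08,0.03,0],[0,0,0],72]
    - [[0.08,0.03,0],[0,0,0],72]

```text
time: 7.62
tool_pos: [0.5028, 0.0333, 0.0213]
tool_rot: [0.001, 0.674, 0.739, -0.002]
contact_force: [-0.2, -12.0, 5.3]
gripper_width: 0.717
grasp_force: 6.8
```

```bash
python3 - <<'E'
from h import *
s=state(); print(s["ft_torque"],s["contact_force"])
p,d=grab_frame("side"); plan(-36,-10,22,18)
cv2.imwrite("pics/s5.png",cv2.resize(p[190:290,230:340,::-1],None,fx=6,fy=6,interpolation=cv2.INTER_CUBIC))
E
```

```text
[-1.79196319  0.20143808 -0.24704572] [ -0.22681758 -11.9867405    5.32787113]
t 7.675 chute [-36.7  -8.4  21.3] shift [-0.07  0.01 -0.03] turn [-0.01  0.03 -0.02] F [ -0.35 -10.76   5.94] w 0.719
```

View pics/s5.png

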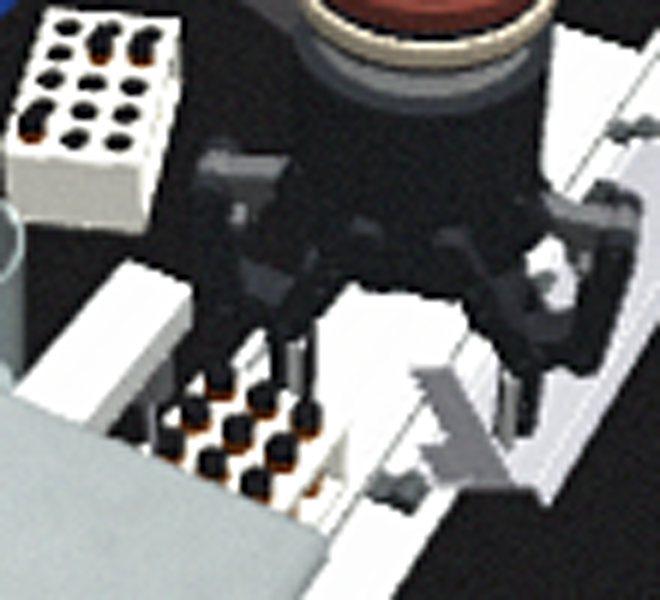

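```bash
python3 - <<'E'
from h import *
def rear(p,d,y0,y1):
    L=ch(pts("side",d)); w=p.min(-1)
    k=(L[...,0]>-10)&(L[...,0]<22)&(L[...,1]>y0)&(L[...,1]<y1)&(L[...,2]>34)&(L[...,2]<46)&(p[...,0]>130)
    return np.percentile(L[k][:,1],[1,3,10]).round(1),k.sum()
S=np.load("side.npz"); print(rear(S["p"],S["d"],-150,-90))
p,d=grab_frame("side"); print(rear(p,d,2,60))
E
```

```text
(array([-128.4, -127.8, -124. ]), np.int64(39))
(array([13.7, 14.4, 16.9]), np.int64(75))
```

>>> jog_arm:
  targets:
    - [[0.04,0.01,0],[0,0,0],72]
    - [[0.04,0.01,0],[0,0,0],72]

```text
time: 7.98
tool_pos: [0.5031, 0.0335, 0.0214]
tool_rot: [0.002, 0.674, 0.739, -0.003]
contact_force: [-0.5, -14.5, 5.7]
gripper_width: 0.722
grasp_force: 8.5
```

```bash
python3 - <<'E'
from h import *
s=state(); print(s["ft_torque"],s["contact_force"]); plan(-36,-10,22,18)
E
```

```text
[-2.39542232  0.12998511 -0.43368034] [ -0.52215046 -14.4616268    5.68114818]
t 7.975 chute [-36.4  -8.2  21.4] shift [-0.08 -0.01 -0.02] turn [-0.01  0.04 -0.02] F [ -0.52 -14.46   5.68] w 0.722
```

>>> jog_arm:
  targets:
    - [[-0.3,-0.1,0],[0,0,0],72]
    - [[-0.65,-0.2,0],[0,0,0],72]
    - [[-1,-0.32,0],[0,0,0],72]
    - [[-1.1,0,0],[0,0,0],72]
    - [[-1.22,0.35,0],[0,0,0],72]
    - [[-1.34,0.75,0],[0,0,0],72]
    - [[-1.46,1.15,0],[0,0,0],72]
    - [[-1.58,1.5,0],[0,0,0],72]

```text
time: 8.98
tool_pos: [0.5441, 0.0006, 0.0203]
tool_rot: [-0.001, 0.673, 0.739, -0.001]
contact_force: [-0.4, -0.0, 0.1]
gripper_width: 0.716
grasp_force: 0.0
```

```bash
python3 - <<'E'
from h import *
plan(8,-35,22,18)
E
```

```text
t 8.975 chute [ 10.7 -31.3  20.3] shift [-0.11 -0.15 -0.07] turn [-0.02 -0.   -0.01] F [-0.37 -0.03  0.05] w 0.716
```

Free of contact. Rising straight up, then back.

>>> jog_arm:
  targets:
    - [[0,0,-0.8],[0,0,0],72]
    - [[0,0,-2],[0,0,0],72]
    - [[0,0,-4],[0,0,0],72]
    - [[0,0,-6],[0,0,0],72]
    - [[-2,0,-8],[0,0,0],72]
    - [[-4,-2,-8],[0,0,0],72]
    - [[-6,-4,-8],[0,0,0],72]
    - [[-8,-4,-8],[0,0,0],72]

```text
time: 9.98
tool_pos: [0.4619, -0.2043, 0.2226]
tool_rot: [0.001, 0.673, 0.74, 0.0]
contact_force: [1.4, 0.6, 0.9]
gripper_width: 0.716
grasp_force: 0.0
```

```bash
python3 - <<'E'
from h import *
print(state()["tool_pos"])
p,d=grab_frame("side"); t,d2=grab_frame("top")
cv2.imwrite("pics/e.png",np.hstack([cv2.resize(p[150:300,210:360,::-1],(400,400)),cv2.resize(t[180:300,150:270,::-1],(400,400))]))
L=ch(pts("top",d2)); k=(abs(L[...,0])<24)&(L[...,2]>33)&(L[...,2]<50)&(L[...,1]>6)&(L[...,1]<75)
print("rear",np.percentile(L[k][:,1],[0,2,5]))
k=(L[...,0]<-30)&(L[...,0]>-75)&(L[...,1]>-180)&(L[...,1]<0)&(L[...,2]>50)&(L[...,2]<70); print("plate x",np.median(L[k][:,0]),k.sum())
E
```

```text
[ 0.46189104 -0.20428259  0.22259569]
rear [10.5339329  11.1407295  12.47571886]
plate x -48.51719855299612 276
```

View pics/e.png

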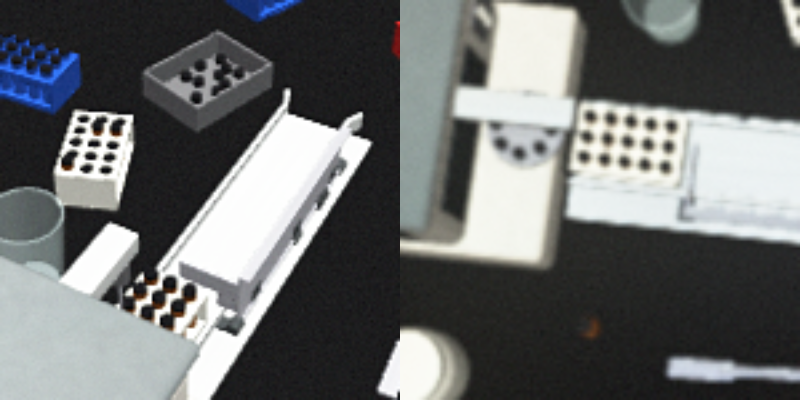

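Both views show the rack home against the sampler (right, 575–685 × 100–180). The gate is shut behind it and the bystanders haven't moved.

```bash
python3 -c "
from plant import *
print(job_done())"
```

```text
the job is handed in; nothing more can be done
None
```

The rack is fully home against the end stop with the gate shut behind it; the arm is withdrawn, and I handed the job in at about 10 s (no verdict was returned).

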